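# Turn the topping stand to the square caddy

### The job

On the baker's bench, turn the revolving topping stand by pushing a peg on its rim with your fingers until the square caddy is at the front, centred over the line of the pointed tongue that sticks out of the stand's foot. Leave it standing there at rest. Do not touch, lift or tip the caddy or the canisters themselves, and leave the other things on the bench where they are.

Things in the scene. Friction and masses are not known exactly. Their poses are not given: they have to be found in the camera images.
- stand: fixed light wooden foot of the revolving stand. Origin on the turning axis, on the bench; z up. The foot is a disc 180 mm across and 20 mm high, mostly hidden by the turntable; from it a flat light wooden tongue, 22 mm wide and 18 mm high, sticks out along the foot's own -x axis to a pointed nose 176 mm from the axis, 46 mm past the turntable's edge: this marks the front.
- disc (a joint): angle of the turntable on the foot, rad, growing anticlockwise from above; it turns more than a whole turn either way, with light friction (about 0.2 N m), and stays where it is left. Six pegs stand on its rim: at joint value q they are at angles q + 30, 90, 150, 210, 270, 330 degrees in the foot's frame (from its +x, anticlockwise from above).
- disc_top (a point): centre of the turntable's top face, on the turning axis. The turntable is a light wooden disc 260 mm across, underside 22 mm and top 40 mm above the bench. The caddy and four canisters stand loose on it, about 62 mm from the axis, and ride round with it; at the start the front place is empty.
- peg0 (a point): one of the six alike upright wooden pegs on the turntable's rim (the one at q + 30 degrees): 12 mm thick, 55 mm tall, on a circle of radius 120 mm, 60 degrees apart, tops 95 mm above the bench; the point is on the peg's axis, half-way up. Fingers reaching down over the rim can push a peg sideways.
- caddy_mid (a point): the square steel caddy, the only square one on the turntable: 44 x 44 mm (lid 46 mm), 50 mm tall with a small wooden knob (10 mm across, 10 mm high) on top, standing loose; the point is on its axis, 25 mm above its underside (the turntable's top). Which of the five places it has differs. Not to be touched.
- jar1_mid (a point): round brushed-steel canister, 38 mm across and 50 mm tall with a small wooden knob (10 mm across, 10 mm high) on top, standing loose on the turntable; the point is on its axis 25 mm above its underside (the turntable's top). Not to be touched.
- jar2_mid (a point): round brushed-steel canister, 38 mm across and 44 mm tall with a small wooden knob (10 mm across, 10 mm high) on top, standing loose on the turntable; the point is on its axis 25 mm above its underside (the turntable's top). Not to be touched.
- jar3_mid (a point): round brushed-steel canister, 36 mm across and 50 mm tall with a small wooden knob (10 mm across, 10 mm high) on top, standing loose on the turntable; the point is on its axis 25 mm above its underside (the turntable's top). Not to be touched.
- jar4_mid (a point): round brushed-steel canister, 34 mm across and 46 mm tall with a small wooden knob (10 mm across, 10 mm high) on top, standing loose on the turntable; the point is on its axis 25 mm above its underside (the turntable's top). Not to be touched.
- roll: small round bread roll, 74 mm across, 42 mm high, loose on the bench behind the stand; origin under its centre. Leave alone.
- brush: pastry brush lying loose on the bench to the right of the stand, pointing away from the robot, under 40 mm high; origin on the bench under it. Leave alone.
- loaf: big round loaf, 200 mm across, 85 mm high, loose on a 22 mm thick wooden board at the left; origin under its centre. Leave alone.
- bowl: steel bowl, 150 mm across the rim, 65 mm high, loose on the bench at the right; origin under its centre. Leave alone.
- dredger: aluminium flour dredger, 64 mm across, 85 mm high, loose on the bench at the right; origin under its centre. Leave alone.
There are look-alikes about, which are no part of the job. Leave any orange or yellow look-alike of the part that bears jar3_mid alone.

How it is judged (in metres and radians):
On the way:
1. the fingers push the turntable (contact force between the fingers and disc above 0.3 N), for 0.06 s.
At the end, for the whole second after the job is handed in: The square caddy stands on the turntable on the tongue's side of the axis (more than 45 mm out), within 15 mm to either side of the tongue's centre line; the turntable is at rest; the caddy and the four canisters stand upright on the turntable, all within 100 mm of its axis (x of caddy_mid in the frame of stand below -0.045 m and y of caddy_mid in the frame of stand between -0.015 and 0.015 m and velocity of joint disc between -0.05 and 0.05 rad/s and angle between each of caddy_mid, jar1_mid, jar2_mid, jar3_mid, jar4_mid's own z axis and vertical below 0.1 rad and horizontal distance between each of caddy_mid, jar1_mid, jar2_mid, jar3_mid, jar4_mid and stand below 0.1 m and height (world z) of each of caddy_mid, jar1_mid, jar2_mid, jar3_mid, jar4_mid above 0.055 m); the robot touches nothing.
It fails at once if the robot touches the square caddy or one of the round canisters (contact force between any of the fingers, the arm and caddy above 0.5 N or contact force between any of the fingers, the arm and jar1 above 0.5 N or contact force between any of the fingers, the arm and jar2 above 0.5 N or contact force between any of the fingers, the arm and jar3 above 0.5 N or contact force between any of the fingers, the arm and jar4 above 0.5 N).
It fails at once if the caddy or a canister is lifted off the turntable or knocked over (height (world z) of any of caddy_mid, jar1_mid, jar2_mid, jar3_mid, jar4_mid above 0.08 m or angle between any of caddy_mid, jar1_mid, jar2_mid, jar3_mid, jar4_mid's own z axis and vertical above 0.5 rad).
It fails at once if something lying round about the stand (bread roll, brush, loaf, bowl, flour dredger) is shifted (distance of any of roll, brush, loaf, bowl, dredger from where it was at the start of the episode above 0.025 m).
It also fails if it takes over 54 s, if anything falls off the work surface, if the arm or the gripper's body presses on something with over 40 N, if the wrist force passes 120 N, or if a joint passes its speed limit or range.

### The arm

A 6-joint arm with a two-finger parallel gripper is mounted at the origin on the work surface. World frame = base frame: x ahead of the robot, y to its left, z up, the work surface at z = 0. Lengths are in mm, angles in rad, forces in N, time in s.
With the tool pointing down it reaches from about 275 to 750 mm from the base axis. Payload 10.2 kg.
Tool frame: the origin (TCP) lies between the finger pads; the fingertips stand 19 mm ahead of it and the grasp point (between the pads) is the TCP; x points along the fingers, y is the direction in which the jaws open and shut, and the axes are right-handed (so a half turn about x gives the same grasp; the last joint's range is limited). The gripper opens to 85 mm and grips with 20 to 120 N. Pads are 22 mm wide; open, the fingers measure 114 mm over their backs; the gripper's body (76 mm by 85 mm) begins 54 mm behind the grasp point. The pads swing forward as they close: fully open they stand 13 mm farther back than shut.
Start: joints at [0.943, 0.313, 1.498, -0, 1.331, -0.223], TCP at [206.776, 482.571, 218.494] pointing down, gripper open.
Joint ranges: [-2.94, 2.94], [-0.97, 2.17], [0.19, 2.56], [-1.23, 4.37], [0.02, 3.11], [-2.88, 2.88]. Speed limits (rad/s): [2.39, 2.39, 3.01, 3.14, 3.14, 3.14].

### API

Orientations are given as a unit quaternion [w, x, y, z].
In Python, from rig import ctrl, optics, workorder gives the robot as it stands.
- The arm moves only by the shell command python3 -m pendant 'ROWS' [OPENING] [FORCE]. ROWS is JSON, one flat list of numbers, 6 for each row, row after row: the shift along the tool's x, y, z each as a share of 25 cm, from -1 to 1, then the turn, a rotation vector about the tool's x, y, z each as a share of pi rad, from -1 to 1. In form: [tx, ty, tz, rx, ry, rz, tx, ty, tz, rx, ry, rz, ...]. A call has 1 to 12 rows; each row is the pose to reach, as a shift and turn from the pose measured when the call began, along the tool's axes at that moment, turning the shorter way round; what a row does not reach only later rows make up. A row lasts 1/12 s, in which the tool goes at most 41.7 mm and 7.16 degrees, less where a joint would pass 70% of its speed; a pose out of reach is approached as far as the arm can. A call with a number of a shift or a turn outside -1 to 1 is refused whole. A call with a gripper value outside its range is refused whole. OPENING is the opening, from -1 (shut) to 1 (fully open), set as the call begins (- or left out, the last holds). The fingers move at their own pace and stop on an object; FORCE is the grip in N (left out, the last holds). Time passes only in rows, so rows that repeat a pose let the fingers close. It gives the time, the measured TCP pose, the force and the opening at its end, in the units of the state.
- ctrl.sense(): the state, without advancing time (a new reading comes with each control period).
- optics.capture(name): name is "scene" or "top"; returns the picture (400x640x3 uint8, red, green, blue); there is no depth.
- optics.camera_info(name): a dict with "camera_matrix" (3x3 intrinsics, pixels), "eye" and "rotation" of the camera in the world. Camera axes: x right, y up, looking along -z (the intrinsics and any distortion apply to the point x, -y, -z); pixel columns grow to the right and rows downward; lengths in mm; the calibration is good to about 2 mm. A picture is of the moment at which its call begins. camera_info takes no time and is no camera call.
- workorder.finish_job(): hands the job in, once; it reports no verdict.
The state is a dict: "time_s": time; "joints": joint angles; "dq": joint speeds; "tau": joint torques, N m; "eef_pos": TCP position; "ee_rot": TCP orientation; "force": force on the tool from outside, world axes, zero at the start; "wrist_torque": the same for the moment, N m; "grip_width": opening from 0.0 (shut) to 1.0 (fully open).
Only numpy, scipy, OpenCV 4.12 (cv2) and the standard library are available. Lean on these libraries where they do the work, as an engineer would, in place of code of your own. Each camera call takes 0.05 s, during which the arm holds its last target.

## Working session

There is one attempt and no reset: what is moved stays moved. The work goes in short steps, Python scripts to look and compute and a shell command to move; the robot and the scene stay as the last step left them, time stands still between calls to the robot, and variables do not carry over. Pictures are saved under pics/ and viewed, and the job is handed in when it is done.

```bash
ls; mkdir -p pics
python3 - <<'E'
from rig import ctrl, optics, workorder
import cv2
for n in ("scene","top"):
    i=optics.capture(n); cv2.imwrite(f"pics/{n}0.png",i[:,:,::-1]); print(optics.camera_info(n))
print(ctrl.sense())
E
```

```text
pics
{'camera_matrix': array([[375.25019212,   0.        , 319.67991276],
       [  0.        , 375.25019212, 201.17946388],
       [  0.        ,   0.        ,   1.        ]]), 'eye': array([1225.12284652, -590.22962902,  798.1888071 ]), 'rotation': array([0.83261186, 0.38563176, 0.17358157, 0.35765216])}
{'camera_matrix': array([[408.02205116,   0.        , 319.15017816],
       [  0.        , 408.02205116, 202.08059223],
       [  0.        ,   0.        ,   1.        ]]), 'eye': array([ 439.48186454,   -2.61510162, 1505.00978286]), 'rotation': array([-0.69812327, -0.03789089,  0.03687411,  0.71402275])}
{'time_s': 0.1, 'joints': array([ 9.42597533e-01,  3.13377503e-01,  1.49839082e+00, -9.60247203e-06,
        1.33096669e+00, -2.23367292e-01]), 'dq': array([-0.00254698, -0.0018826 , -0.00312544, -0.00222318, -0.00251023,
        0.00013642]), 'tau': array([ 7.66403737e-04, -4.12907803e+01, -2.60143930e+01, -2.57577876e-04,
        3.04252171e-03,  7.40357314e-05]), 'eef_pos': array([206.62679289, 482.35874221, 217.98958477]), 'ee_rot': array([ 0.69250657,  0.14178416,  0.6928342 , -0.14252254]), 'force': array([ 0.00120212, -1.09748631,  0.13754424]), 'wrist_torque': array([-0.03005331,  0.04359362, -0.00651724]), 'grip_width': 1.0013116337886812}
```

View pics/scene0.png

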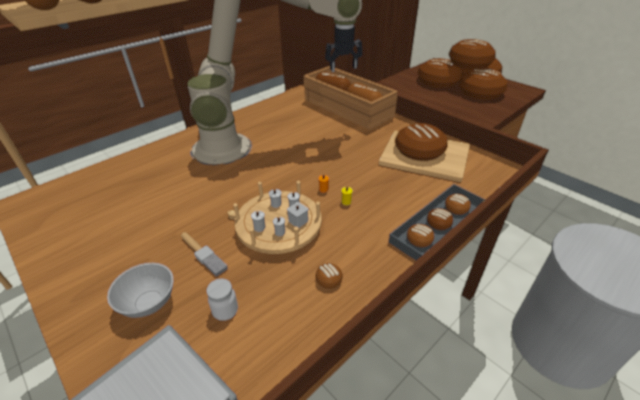

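View pics/top0.png

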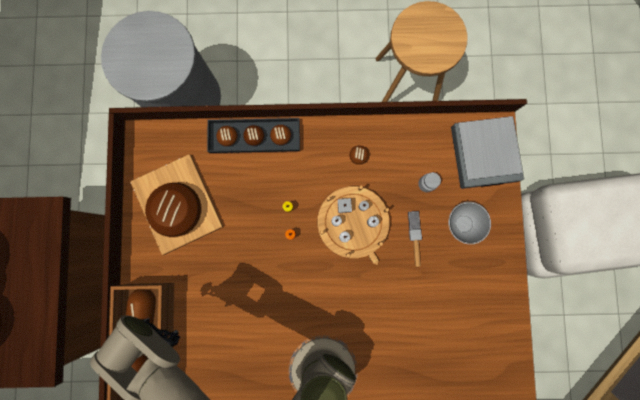

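Run:
```python
import cv2
i=cv2.imread("pics/top0.png")[110:280,210:430]
cv2.imwrite("pics/topz.png",cv2.resize(i,None,fx=3.5,fy=3.5,interpolation=cv2.INTER_CUBIC))
```

```text
(no output)
```

View pics/topz.png

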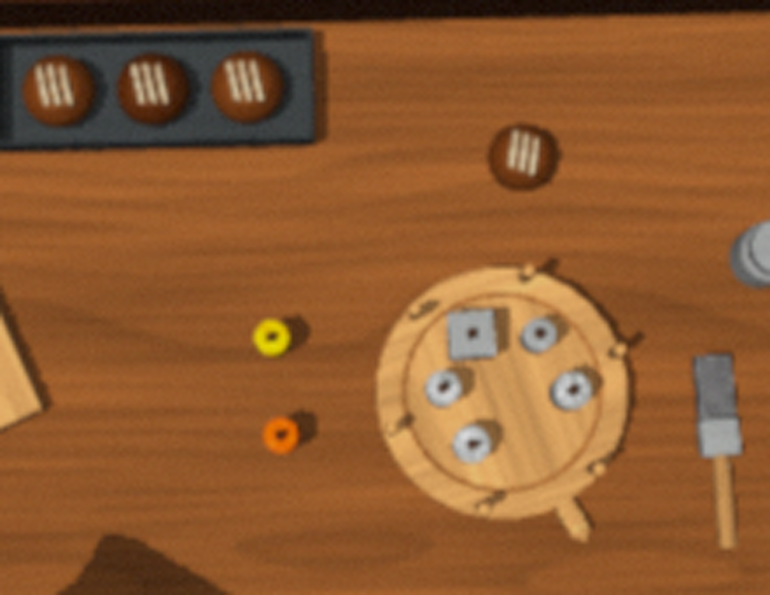

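Top view: turntable centred near (354,222) px, tongue tip near (377,263), caddy near (345,205), i.e. on the far left of the disc. The six pegs lie round the rim.

```bash
cat > h.py <<'E'
import numpy as np, cv2
from scipy.spatial.transform import Rotation as R
from rig import ctrl, optics
def cam(n):
    c=optics.camera_info(n); q=c['rotation']; return c['camera_matrix'],c['eye'],R.from_quat([q[1],q[2],q[3],q[0]]).as_matrix()
def ray(n,p):
    K,e,M=cam(n); d=np.linalg.inv(K)@[p[0],p[1],1]; return e,M@np.array([d[0],-d[1],-d[2]])
def onz(n,p,z):
    e,d=ray(n,p); return e+d*(z-e[2])/d[2]
def proj(n,P):
    K,e,M=cam(n); c=M.T@(np.asarray(P,float)-e); v=K@[c[0],-c[1],-c[2]]; return v[:2]/v[2]
def tri(ps):
    A=np.zeros((3,3));b=np.zeros(3)
    for n,p in ps:
        e,d=ray(n,p); d=d/np.linalg.norm(d); Q=np.eye(3)-np.outer(d,d); A+=Q;b+=Q@e
    return np.linalg.solve(A,b)
E
python3 - <<'E'
from h import *
c=lambda x,y:(210+(x+.5)/3.5-.5,110+(y+.5)/3.5-.5)
print('bench probe',onz('top',c(503,393),40))
i=cv2.imread('pics/top0.png'); hsv=cv2.cvtColor(i,cv2.COLOR_BGR2HSV)
for p in [(510,480),(570,320),(572,517),(300,500),(540,560)]:
    x,y=map(int,map(round,c(*p))); print(p,hsv[y,x])
print('tip',onz('top',c(586,538),18)[:2])
cd=onz('top',c(472,333),95)
print('caddy knob z100',onz('top',c(472,333),100))
for p in [(530,272),(618,348),(598,467),(490,498),(402,424),(420,310)]: print(p,onz('top',c(*p),95)[:2])
s=cv2.imread('pics/scene0.png')[165:265,215:355]
cv2.imwrite('pics/sz.png',cv2.resize(s,None,fx=5.5,fy=5.5,interpolation=cv2.INTER_CUBIC))
E
```

```text
bench probe [ 520.60269585 -123.46557102   40.        ]
(510, 480) [ 16 140 217]
(570, 320) [ 15 158 182]
(572, 517) [ 17 143 214]
(300, 500) [ 14 193 152]
(540, 560) [ 14 185 138]
tip [ 370.49963275 -206.08929344]
caddy knob z100 [577.28193144 -89.73903438 100.        ]
(530, 272) [ 637.52163553 -149.58612936]
(618, 348) [ 559.57157543 -234.19430821]
(598, 467) [ 442.78518578 -209.90818895]
(490, 498) [ 414.94423341 -102.98037158]
(402, 424) [489.2481961  -18.48502588]
(420, 310) [601.90325689 -39.05593905]
```

View pics/sz.png

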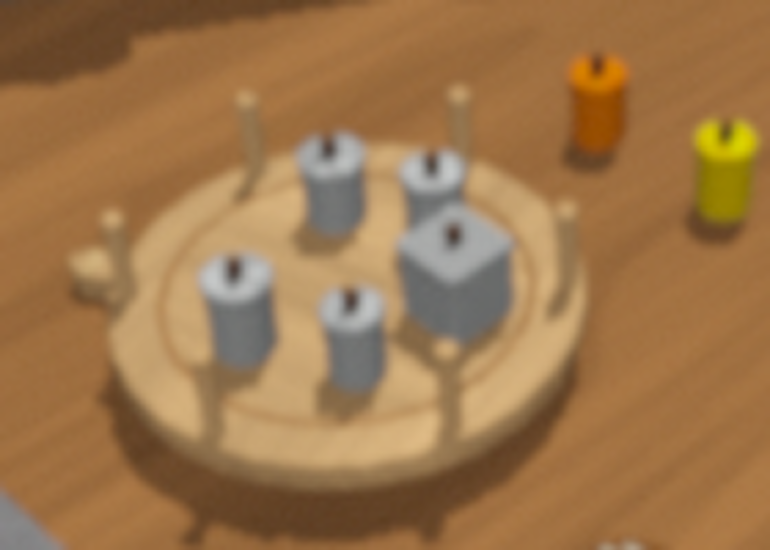

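Run:
```python
from h import *
from scipy.optimize import least_squares
c=lambda x,y:(210+(x+.5)/3.5-.5,110+(y+.5)/3.5-.5)
d=lambda x,y:(215+(x+.5)/5.5-.5,165+(y+.5)/5.5-.5)
T=[(530,272),(618,348),(598,467),(490,498),(402,424),(420,310)]
S=[(447,347),(210,367),(112,216),(246,98),(459,95),(567,208)]
P=[]
for t,s in zip(T,S):
    P.append(tri([('top',c(*t)),('scene',d(*s))])); print('peg',P[-1].round(1))
k=tri([('top',c(472,333)),('scene',d(453,230))]); print('caddy knob',k.round(1))
Q=np.array([onz('top',c(*t),93)[:2] for t in T])
f=least_squares(lambda v:np.hypot(*(Q-v[:2]).T)-v[2],[520,-123,120]).x; print('circle',f)
i=cv2.imread('pics/top0.png'); hsv=cv2.cvtColor(i,cv2.COLOR_BGR2HSV)
m=cv2.inRange(hsv,(10,90,185),(25,165,255)); m[:110]=0;m[280:]=0;m[:,:300]=0;m[:,405:]=0
m=cv2.morphologyEx(m,cv2.MORPH_CLOSE,np.ones((3,3)))
cs,_=cv2.findContours(m,cv2.RETR_EXTERNAL,cv2.CHAIN_APPROX_NONE); C=max(cs,key=cv2.contourArea)[:,0]
W=np.array([onz('top',p,40)[:2] for p in C])
g=least_squares(lambda v:np.hypot(*(W-v[:2]).T)-v[2],[520,-123,130],loss='soft_l1',f_scale=2).x; print('disc',g)
r=np.hypot(*(W-g[:2]).T)
far=np.array([onz('top',p,18)[:2] for p in C[r>140]])
v=far-g[:2]; print(len(far),np.hypot(*v.T).max())
a=np.degrees(np.arctan2(v[:,1],v[:,0])); rr=np.hypot(*v.T)
print('tongue ang',np.c_[rr,a][np.argsort(rr)].round(1)[::2].tolist(), 'mid',(a.min()+a.max())/2,a.mean(), 'tip(hand)',)
ax=np.array(g[:2]); tip=onz('top',c(586,538),18)[:2]-ax; print(np.hypot(*tip),np.degrees(np.arctan2(tip[1],tip[0])))
# caddy square top contour
kk=k[:2]-ax; print('caddy',np.hypot(*kk),np.degrees(np.arctan2(kk[1],kk[0])))
for q in Q: w=q-ax; print('peg',q.round(1),np.hypot(*w).round(1),np.degrees(np.arctan2(w[1],w[0])).round(1))
```

```text
peg [ 639.8 -147.    93.5]
peg [ 561.9 -233.8   83.9]
peg [ 443.3 -209.1   94.7]
peg [ 415.8 -101.4  101.1]
peg [492.2 -14.5  98.5]
peg [604.7 -35.5  95.8]
caddy knob [578.7 -88.6  96.5]
circle [ 525.62645237 -126.75561292  114.81079244]
disc [ 521.38113037 -121.82582905  126.7586844 ]
15 169.7902664114203
tongue ang [[144.8, -149.2], [148.8, -155.0], [152.7, -149.5], [157.6, -149.1], [161.6, -154.4], [165.5, -149.4], [168.0, -152.8], [169.8, -151.7]] mid -151.83734603071065 -151.6636868468407 tip(hand)
172.81654364140948 -150.81775655289056
caddy 66.26118572121744 30.13014476729427
peg [ 637.8 -149.8] 119.7 -13.5
peg [ 559.7 -234.5] 119.0 -71.2
peg [ 442.8 -210.2] 118.3 -131.6
peg [ 414.9 -103.1] 108.1 170.0
peg [489.3 -18.5] 108.2 107.2
peg [602.1 -39.1] 115.6 45.7
```

```bash
cat > plan.py <<'E'
from h import *
import sys
AX=np.array([523.5,-123.])
def rel(P,beta,s=None):
    s=s or ctrl.sense(); q=s['ee_rot']; R0=R.from_quat([q[1],q[2],q[3],q[0]])
    b=np.radians(beta); y=np.array([np.cos(b),np.sin(b),0]); x=np.array([0,0,-1.]); z=np.cross(x,y)
    Rt=R.from_matrix(np.c_[x,y,z])
    t=R0.inv().apply(np.asarray(P,float)-s['eef_pos'])/250; r=(R0.inv()*Rt).as_rotvec()/np.pi
    return np.r_[t,r]
def pegpose(al,r=121,z=76):
    a=np.radians(al); return [AX[0]+r*np.cos(a),AX[1]+r*np.sin(a),z],al+90
if __name__=='__main__':
    s=ctrl.sense(); print(s['time_s'],s['eef_pos'].round(1),s['force'].round(1),s['grip_width'],'j',np.degrees(s['joints']).round(0))
    m=sys.argv[1]
    if m=='go': print((rel([float(v) for v in sys.argv[2:5]],float(sys.argv[5]))).round(3).tolist())
    else:
        for al in sys.argv[3:]: P,b=pegpose(float(al),z=float(sys.argv[2])); print(al,rel(P,b,s).round(3).tolist())
E
python3 plan.py go 350 270 210 72; python3 plan.py peg 200 -12.2
```

```text
0.1 [206.6 482.4 218. ] [ 0.  -1.1  0.1] 1.0013116337886812 j [ 54.  18.  86.  -0.  76. -13.]
[0.032, -0.555, 0.862, -0.029, -0.0, 0.0]
0.1 [206.6 482.4 218. ] [ 0.  -1.1  0.1] 1.0013116337886812 j [ 54.  18.  86.  -0.  76. -13.]
-12.2 [0.073, -1.634, 2.594, -0.061, -0.0, 0.0]
```

```bash
python3 -m pendant '[0.024,-0.545,0.865,-0.02,0,0,0.024,-0.545,0.865,-0.02,0,0,0.024,-0.545,0.865,-0.02,0,0,0.024,-0.545,0.865,-0.02,0,0,0.024,-0.545,0.865,-0.02,0,0,0.024,-0.545,0.865,-0.02,0,0,0.024,-0.545,0.865,-0.02,0,0,0.024,-0.545,0.865,-0.02,0,0]' -0.2 20; python3 plan.py peg 200 -12.2
```

```text
time_s: 0.77
eef_pos: [352.7, 270.4, 211.9]
ee_rot: [0.696, 0.121, 0.697, -0.122]
force: [-0.7, 1.0, 0.5]
grip_width: 0.401
0.7667 [352.7 270.4 211.9] [-0.7  1.   0.5] 0.4013019637203574 j [ 22.   8.  99.  -0.  73. -48.]
-12.2 [0.048, -1.184, 1.656, -0.042, -0.0, 0.0]
```

```bash
python3 -m pendant '[0.024,-0.59,0.83,-0.02,0,0,0.024,-0.59,0.83,-0.02,0,0,0.024,-0.59,0.83,-0.02,0,0,0.024,-0.59,0.83,-0.02,0,0,0.024,-0.59,0.83,-0.02,0,0,0.024,-0.59,0.83,-0.02,0,0,0.024,-0.59,0.83,-0.02,0,0,0.024,-0.59,0.83,-0.02,0,0]'; python3 plan.py peg 200 -12.2
```

```text
time_s: 1.43
eef_pos: [498.5, 60.9, 205.3]
ee_rot: [0.699, 0.1, 0.701, -0.101]
force: [-0.0, 0.4, -0.5]
grip_width: 0.4
1.4333 [498.5  60.9 205.3] [-0.   0.4 -0.5] 0.4001158022546174 j [ -6.  16.  91.  -0.  74. -80.]
-12.2 [0.021, -0.643, 0.786, -0.023, -0.001, 0.0]
```

```bash
python3 -m pendant '[0.021,-0.643,0.786,-0.023,0,0,0.021,-0.643,0.786,-0.023,0,0,0.021,-0.643,0.786,-0.023,0,0,0.021,-0.643,0.786,-0.023,0,0,0.021,-0.643,0.786,-0.023,0,0,0.021,-0.643,0.786,-0.023,0,0,0.021,-0.643,0.786,-0.023,0,0,0.021,-0.643,0.786,-0.023,0,0,0.021,-0.643,0.786,-0.023,0,0]'; python3 plan.py peg 76 -12.2
python3 - <<'E'
from h import *
for n in('scene','top'):
    i=optics.capture(n); i=i[130:270,200:380] if n=='scene' else i[110:280,250:470]
    cv2.imwrite(f'pics/{n}1.png',cv2.resize(i[:,:,::-1],None,fx=3.5,fy=3.5,interpolation=cv2.INTER_CUBIC))
E
```

```text
time_s: 2.18
eef_pos: [641.8, -145.9, 199.7]
ee_rot: [0.702, 0.074, 0.704, -0.074]
force: [0.0, 0.1, -0.5]
grip_width: 0.4
2.1833 [ 641.8 -145.9  199.7] [ 0.   0.1 -0.5] 0.4004273022410081 j [ -23.   36.   61.   -0.   83. -101.]
-12.2 [0.495, -0.01, 0.004, 0.001, -0.001, 0.0]
```

View pics/scene1.png

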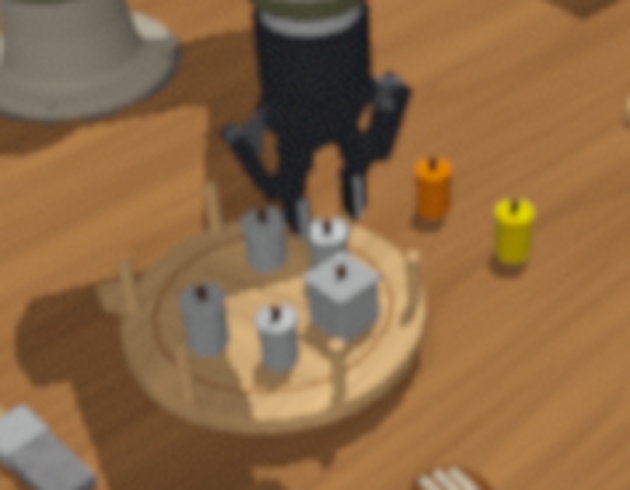

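View pics/top1.png

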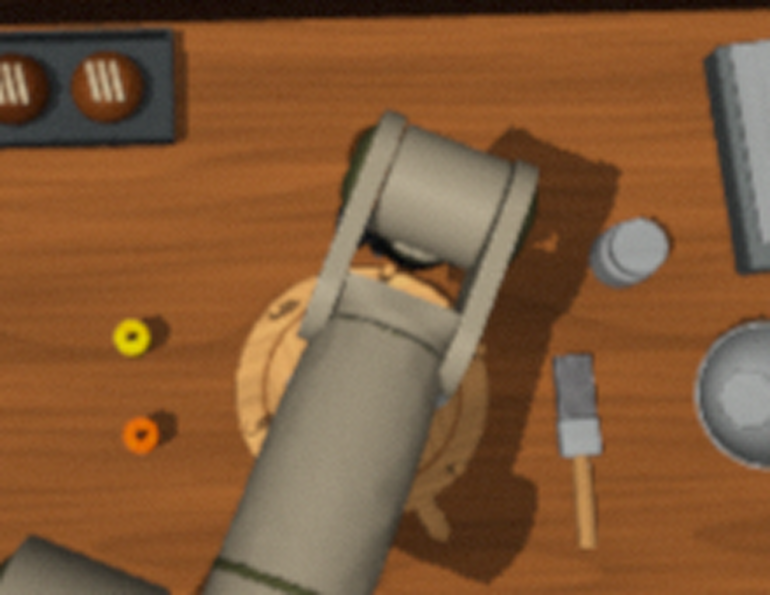

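Scene view: the fingers hang above the far peg (peg top at crop (338,345)) and nothing is nearby. I'll go down to just above peg height and check.

```bash
python3 -m pendant '[0.1,-0.01,0.004,0,0,0,0.2,-0.01,0.004,0,0,0,0.3,-0.01,0.004,0,0,0,0.3,-0.01,0.004,0,0,0,0.3,-0.01,0.004,0,0,0]'; python3 plan.py peg 76 -12.2
python3 - <<'E'
from h import *
for n in('scene',):
    i=optics.capture(n)[150:270,230:380]
    cv2.imwrite(f'pics/{n}2.png',cv2.resize(i[:,:,::-1],None,fx=5,fy=5,interpolation=cv2.INTER_CUBIC))
E
```

```text
time_s: 2.7
eef_pos: [641.6, -147.2, 125.9]
ee_rot: [0.702, 0.074, 0.704, -0.074]
force: [0.4, 0.5, 0.8]
grip_width: 0.398
2.7 [ 641.6 -147.2  125.9] [0.4 0.5 0.8] 0.39751744097528474 j [ -23.   39.   67.   -0.   74. -101.]
-12.2 [0.2, -0.005, 0.002, 0.001, -0.001, 0.0]
```

View pics/scene2.png

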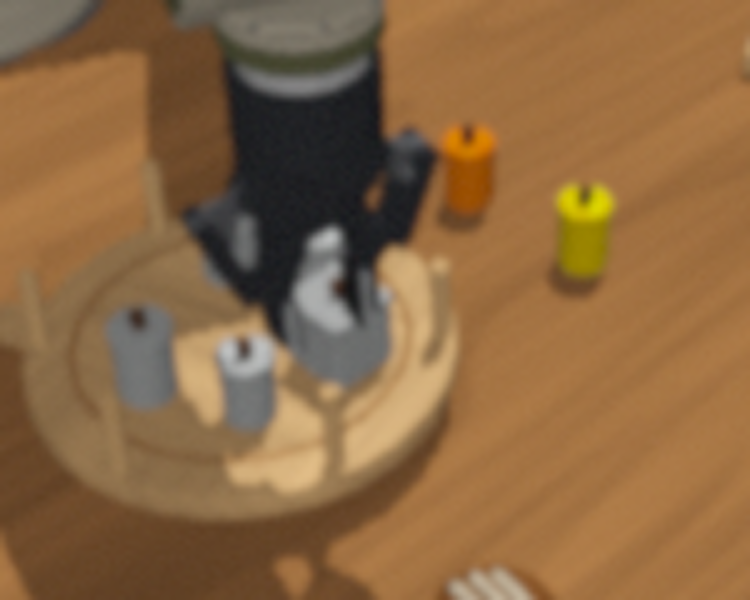

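Run:
```python
from h import *
for z in(95,107,113,126):
  for o in(-24,-17,0,17,24):
    b=np.radians(78); p=proj('scene',[641.6+o*np.cos(b),-147.2+o*np.sin(b),z]); print(z,o,((p-[230,150])*5).round(0))
print((proj('scene',[640.8,-148.4,95])-[230,150])*5, (proj('scene',[623,-145,95])-[230,150])*5)
i=optics.capture('top')[140:260,300:440]
cv2.imwrite(f'pics/top2.png',cv2.resize(i[:,:,::-1],None,fx=5,fy=5,interpolation=cv2.INTER_CUBIC))
```

```text
95 -24 [285. 405.]
95 -17 [297. 400.]
95 0 [325. 389.]
95 17 [352. 377.]
95 24 [364. 372.]
107 -24 [284. 389.]
107 -17 [295. 384.]
107 0 [323. 373.]
107 17 [351. 361.]
107 24 [363. 356.]
113 -24 [283. 381.]
113 -17 [295. 376.]
113 0 [323. 364.]
113 17 [351. 353.]
113 24 [362. 348.]
126 -24 [281. 363.]
126 -17 [293. 358.]
126 0 [321. 346.]
126 17 [350. 335.]
126 24 [361. 330.]
[322.07333582 389.02696037] [305.74501914 369.6200226 ]
```

View pics/top2.png

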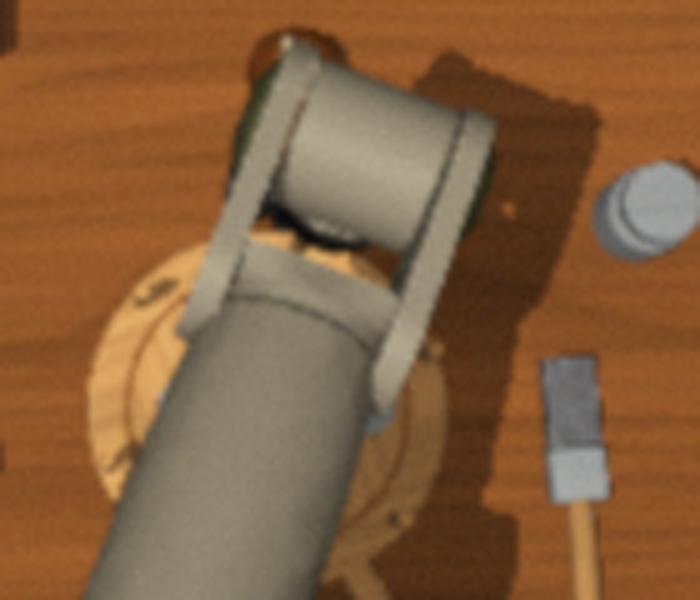

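Run:
```python
from h import *
i=optics.capture('scene')[185:235,265:325]
i=np.clip((i.astype(float)/255)**0.5*255,0,255).astype(np.uint8)
cv2.imwrite(f'pics/scene3.png',cv2.resize(i[:,:,::-1],None,fx=12,fy=12,interpolation=cv2.INTER_CUBIC))
for z in (95,107,113,126):
  for o in (-24,24):
    b=np.radians(78);p=proj('scene',[641.6+o*np.cos(b),-147.2+o*np.sin(b),z]); print(z,o,((p-[265,185])*12).round(0))
```

```text
95 -24 [264. 553.]
95 24 [453. 474.]
107 -24 [260. 514.]
107 24 [450. 435.]
113 -24 [259. 494.]
113 24 [449. 415.]
126 -24 [254. 451.]
126 24 [447. 372.]
```

View pics/scene3.png

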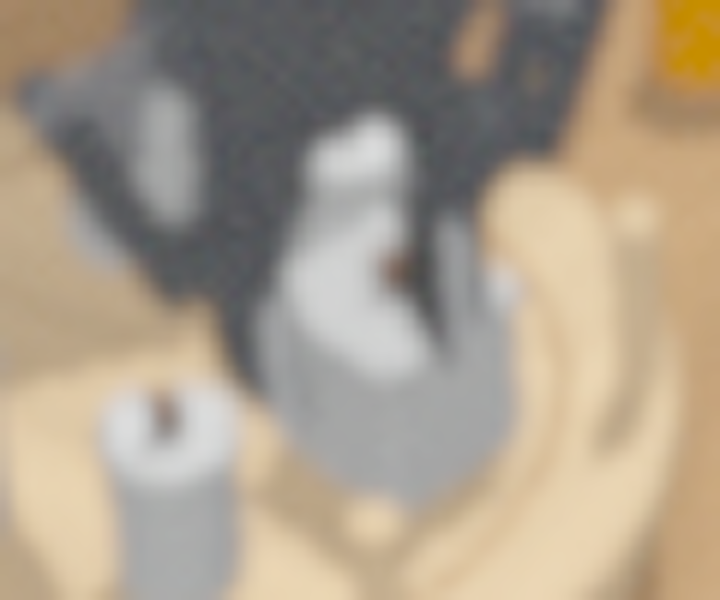

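```bash
python3 -m pendant '[0.05,-0.005,0.002,0,0,0,0.1,-0.005,0.002,0,0,0,0.12,-0.005,0.002,0,0,0,0.12,-0.005,0.002,0,0,0]'
python3 - <<'E'
from h import *
i=optics.capture('scene')[185:235,265:325]
i=np.clip((i.astype(float)/255)**0.5*255,0,255).astype(np.uint8)
cv2.imwrite(f'pics/scene4.png',cv2.resize(i[:,:,::-1],None,fx=12,fy=12,interpolation=cv2.INTER_CUBIC))
E
```

```text
time_s: 3.18
eef_pos: [642.1, -149.5, 95.8]
ee_rot: [0.703, 0.074, 0.704, -0.074]
force: [0.4, 0.1, 0.5]
grip_width: 0.4
```

View pics/scene4.png

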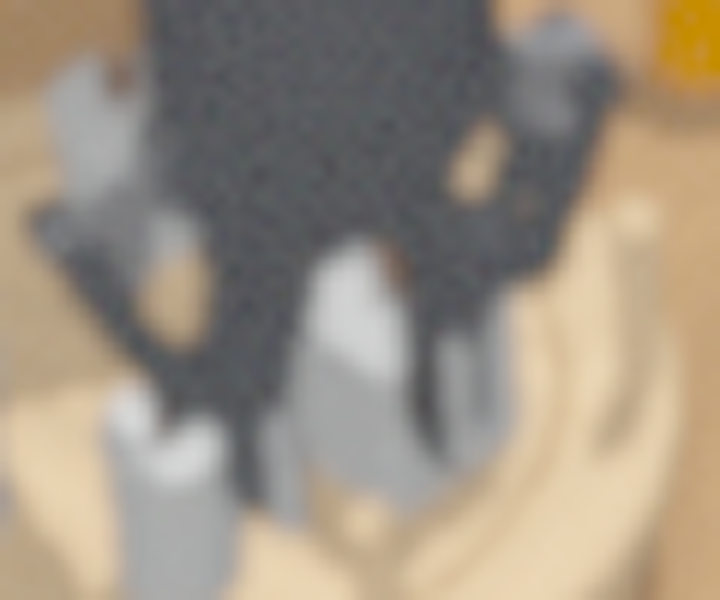

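```bash
python3 plan.py peg 71 -12.2 -14; python3 -m pendant '[0.04,0,0,0,0,0,0.08,0,0,0,0,0,0.1,0,0,0,0,0,0.1,0,0,0,0,0]'
python3 - <<'E'
from h import *
i=optics.capture('scene')[185:235,265:325]
i=np.clip((i.astype(float)/255)**0.5*255,0,255).astype(np.uint8)
cv2.imwrite(f'pics/scene5.png',cv2.resize(i[:,:,::-1],None,fx=12,fy=12,interpolation=cv2.INTER_CUBIC))
E
python3 plan.py peg 72 -12.2 -14
```

```text
3.2333 [ 642.6 -149.7   96.9] [ 0.2 -0.1 -0.1] 0.40475992821600026 j [ -23.   41.   68.   -0.   71. -101.]
-12.2 [0.104, 0.004, -0.004, 0.001, -0.0, 0.0]
-14 [0.104, -0.011, -0.004, 0.011, -0.0, 0.0]
time_s: 3.57
eef_pos: [641.8, -149.4, 69.9]
ee_rot: [0.702, 0.074, 0.704, -0.074]
force: [0.9, 0.2, -0.5]
grip_width: 0.402
3.6167 [ 642.2 -149.5   71. ] [0.4 1.  0.2] 0.40195373805066287 j [ -23.   42.   70.   -0.   68. -101.]
-12.2 [-0.004, 0.003, -0.003, 0.001, -0.001, 0.0]
-14 [-0.004, -0.012, -0.003, 0.011, -0.001, 0.0]
```

View pics/scene5.png

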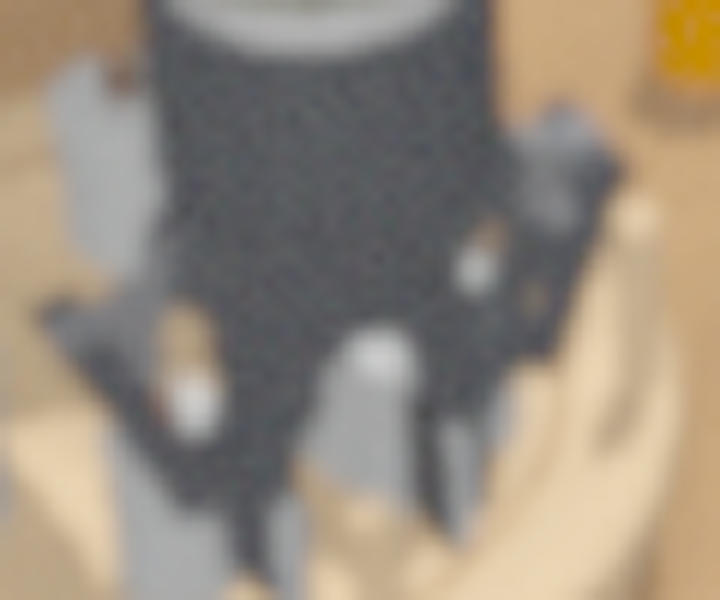

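```bash
python3 plan.py peg 72 -14 -16 -18 -20 -22 -24 -26 -28 -30 -32 -34 -36
```

```text
3.6167 [ 642.2 -149.5   71. ] [0.4 1.  0.2] 0.40195373805066287 j [ -23.   42.   70.   -0.   68. -101.]
-14 [-0.004, -0.012, -0.003, 0.011, -0.001, 0.0]
-16 [-0.004, -0.029, -0.004, 0.022, -0.001, 0.0]
-18 [-0.004, -0.045, -0.005, 0.033, -0.001, 0.0]
-20 [-0.004, -0.062, -0.007, 0.044, -0.001, 0.0]
-22 [-0.004, -0.079, -0.01, 0.056, -0.001, 0.0]
-24 [-0.004, -0.096, -0.013, 0.067, -0.001, 0.0]
-26 [-0.004, -0.112, -0.017, 0.078, -0.001, 0.0]
-28 [-0.004, -0.128, -0.021, 0.089, -0.001, 0.0]
-30 [-0.004, -0.144, -0.026, 0.1, -0.001, 0.0]
-32 [-0.004, -0.16, -0.032, 0.111, -0.001, 0.0]
-34 [-0.004, -0.176, -0.038, 0.122, -0.001, 0.0]
-36 [-0.004, -0.192, -0.044, 0.133, -0.001, 0.0]
```

```bash
python3 -m pendant '[-0.004,-0.012,-0.003,0.011,0,0,-0.004,-0.029,-0.004,0.022,0,0,-0.004,-0.045,-0.005,0.033,0,0,-0.004,-0.062,-0.007,0.044,0,0,-0.004,-0.079,-0.01,0.056,0,0,-0.004,-0.096,-0.013,0.067,0,0,-0.004,-0.112,-0.017,0.078,0,0,-0.004,-0.128,-0.021,0.089,0,0,-0.004,-0.144,-0.026,0.1,0,0,-0.004,-0.16,-0.032,0.111,0,0,-0.004,-0.176,-0.038,0.122,0,0,-0.004,-0.192,-0.044,0.133,0,0]'
python3 - <<'E'
from h import *
for n,(a,b,c,d) in(('scene',(165,265,215,355)),('top',(130,270,290,440))):
    i=optics.capture(n)[a:b,c:d]
    i=np.clip((i.astype(float)/255)**0.6*255,0,255).astype(np.uint8)
    cv2.imwrite(f'pics/{n}6.png',cv2.resize(i[:,:,::-1],None,fx=4,fy=4,interpolation=cv2.INTER_CUBIC))
E
python3 plan.py peg 72 -39 -42 -45 -48 -51 -54 -57 -60 -63 -66 -69 -72
```

```text
time_s: 4.62
eef_pos: [621.5, -194.0, 72.4]
ee_rot: [0.672, 0.219, 0.673, -0.219]
force: [0.1, 3.1, 0.8]
grip_width: 0.403
4.7167 [ 621.5 -194.7   72.5] [ 0.1 -0.6 -0.3] 0.4031032720233162 j [-28.  41.  72.  -0.  67. -82.]
-39 [0.002, -0.024, -0.002, 0.017, -0.0, 0.001]
-42 [0.002, -0.049, -0.004, 0.033, -0.0, 0.001]
-45 [0.002, -0.074, -0.008, 0.05, -0.0, 0.001]
-48 [0.002, -0.099, -0.012, 0.067, -0.0, 0.001]
-51 [0.002, -0.124, -0.018, 0.083, -0.0, 0.001]
-54 [0.002, -0.148, -0.025, 0.1, -0.0, 0.001]
-57 [0.002, -0.172, -0.034, 0.117, -0.0, 0.001]
-60 [0.002, -0.195, -0.043, 0.133, -0.0, 0.001]
-63 [0.002, -0.218, -0.054, 0.15, -0.0, 0.001]
-66 [0.002, -0.24, -0.066, 0.167, -0.0, 0.001]
-69 [0.002, -0.262, -0.08, 0.183, -0.0, 0.001]
-72 [0.002, -0.283, -0.094, 0.2, -0.0, 0.001]
```

View pics/scene6.png

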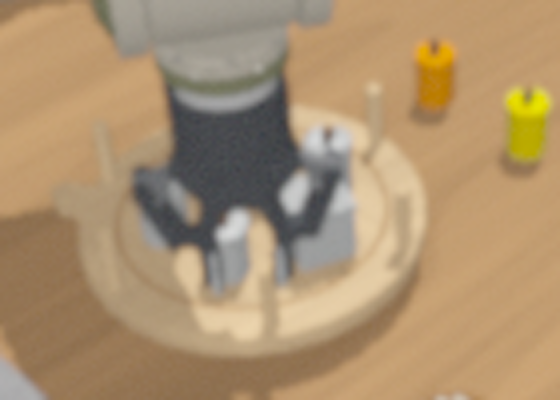

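View pics/top6.png

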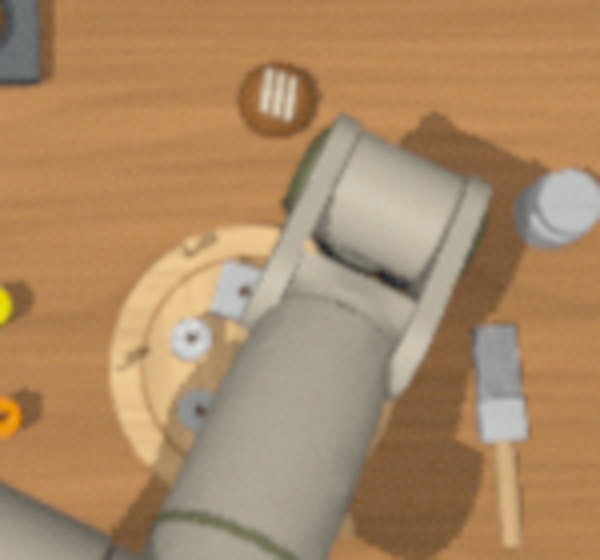

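The turntable is turning clockwise with the peg between the fingers (scene crop (262,245)), and the caddy has moved from the far left towards the far side. I'll carry on.

```bash
python3 -m pendant '[0.002,-0.024,-0.002,0.017,0,0,0.002,-0.049,-0.004,0.033,0,0,0.002,-0.074,-0.008,0.05,0,0,0.002,-0.099,-0.012,0.067,0,0,0.002,-0.124,-0.018,0.083,0,0,0.002,-0.148,-0.025,0.1,0,0,0.002,-0.172,-0.034,0.117,0,0,0.002,-0.195,-0.043,0.133,0,0,0.002,-0.218,-0.054,0.15,0,0,0.002,-0.24,-0.066,0.167,0,0,0.002,-0.262,-0.08,0.183,0,0,0.002,-0.283,-0.094,0.2,0,0]'; python3 plan.py peg 72 -75 -78 -81 -84 -87 -90 -93 -96 -99 -102 -105 -108
```

```text
time_s: 5.72
eef_pos: [561.1, -237.9, 72.4]
ee_rot: [0.572, 0.416, 0.572, -0.416]
force: [0.1, 1.9, -0.8]
grip_width: 0.403
5.7167 [ 561.1 -237.9   72.4] [ 0.1  1.9 -0.8] 0.4027365075010564 j [-34.  36.  80.  -0.  63. -52.]
-75 [0.002, -0.026, -0.0, 0.016, 0.0, 0.0]
-78 [0.002, -0.052, -0.002, 0.033, 0.0, 0.0]
-81 [0.002, -0.077, -0.005, 0.05, 0.0, 0.0]
-84 [0.002, -0.102, -0.01, 0.066, 0.0, 0.0]
-87 [0.002, -0.126, -0.016, 0.083, 0.0, 0.0]
-90 [0.002, -0.151, -0.023, 0.1, 0.0, 0.0]
-93 [0.002, -0.175, -0.032, 0.116, 0.0, 0.0]
-96 [0.002, -0.198, -0.041, 0.133, 0.0, 0.0]
-99 [0.002, -0.221, -0.052, 0.15, 0.0, 0.0]
-102 [0.002, -0.243, -0.064, 0.166, 0.0, 0.0]
-105 [0.002, -0.265, -0.077, 0.183, 0.0, 0.0]
-108 [0.002, -0.286, -0.092, 0.2, 0.0, 0.0]
```

```bash
python3 -m pendant '[0.002,-0.026,0,0.016,0,0,0.002,-0.052,-0.002,0.033,0,0,0.002,-0.077,-0.005,0.05,0,0,0.002,-0.102,-0.01,0.066,0,0,0.002,-0.126,-0.016,0.083,0,0,0.002,-0.151,-0.023,0.1,0,0,0.002,-0.175,-0.032,0.116,0,0,0.002,-0.198,-0.041,0.133,0,0,0.002,-0.221,-0.052,0.15,0,0,0.002,-0.243,-0.064,0.166,0,0,0.002,-0.265,-0.077,0.183,0,0,0.002,-0.286,-0.092,0.2,0,0]'; python3 plan.py peg 72 -111 -114 -117 -120 -123 -126 -129 -132 -135 -138 -141 -144;python3 - <<'E'
from h import *
for n,(a,b,c,d) in(('scene',(165,265,215,355)),('top',(130,270,290,440))):
    i=optics.capture(n)[a:b,c:d]
    i=np.clip((i.astype(float)/255)**0.6*255,0,255).astype(np.uint8)
    cv2.imwrite(f'pics/{n}7.png',cv2.resize(i[:,:,::-1],None,fx=4,fy=4,interpolation=cv2.INTER_CUBIC))
E
```

```text
time_s: 6.72
eef_pos: [486.4, -238.1, 72.4]
ee_rot: [-0.416, -0.573, -0.414, 0.573]
force: [2.2, 0.3, 0.0]
grip_width: 0.399
6.7167 [ 486.4 -238.1   72.4] [2.2 0.3 0. ] 0.3985095695741677 j [-38.  29.  93.  -0.  58. -20.]
-111 [0.002, -0.027, -0.0, 0.016, 0.0, -0.001]
-114 [0.002, -0.052, -0.002, 0.033, 0.0, -0.001]
-117 [0.002, -0.077, -0.005, 0.049, 0.0, -0.001]
-120 [0.002, -0.102, -0.01, 0.066, 0.0, -0.001]
-123 [0.001, -0.127, -0.016, 0.083, 0.0, -0.001]
-126 [0.001, -0.151, -0.023, 0.099, 0.0, -0.001]
-129 [0.001, -0.175, -0.031, 0.116, 0.0, -0.001]
-132 [0.001, -0.198, -0.041, 0.133, 0.0, -0.001]
-135 [0.001, -0.221, -0.052, 0.149, 0.0, -0.001]
-138 [0.001, -0.243, -0.064, 0.166, 0.0, -0.001]
-141 [0.001, -0.265, -0.077, 0.183, 0.0, -0.001]
-144 [0.001, -0.286, -0.091, 0.199, 0.0, -0.001]
```

View pics/scene7.png

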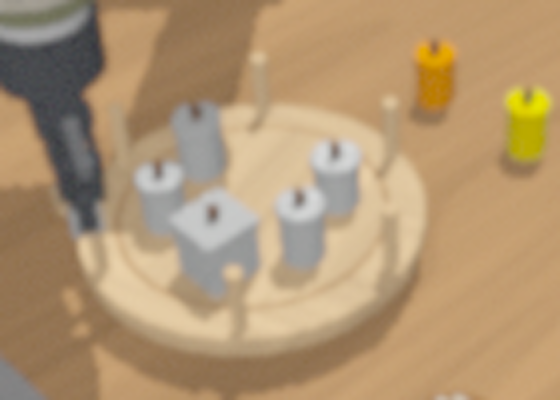

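View pics/top7.png

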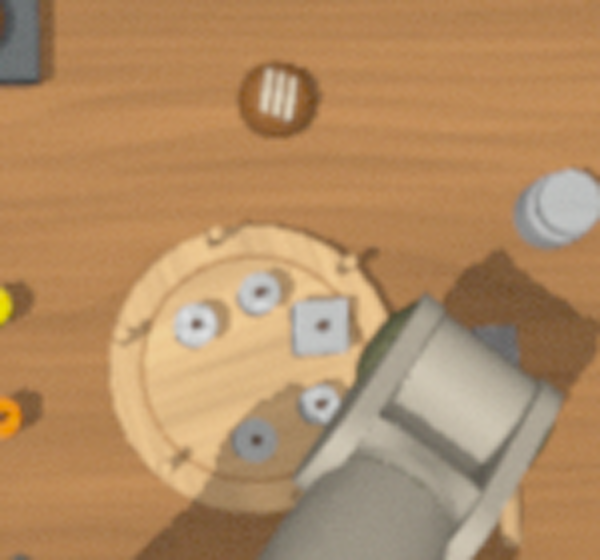

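The caddy is now on the far right at top crop (322,325), and all canisters are upright. I'll continue.

```bash
python3 -m pendant '[0.002,-0.027,0,0.016,0,0,0.002,-0.052,-0.002,0.033,0,0,0.002,-0.077,-0.005,0.049,0,0,0.002,-0.102,-0.01,0.066,0,0,0.001,-0.127,-0.016,0.083,0,0,0.001,-0.151,-0.023,0.099,0,0,0.001,-0.175,-0.031,0.116,0,0,0.001,-0.198,-0.041,0.133,0,0,0.001,-0.221,-0.052,0.149,0,0,0.001,-0.243,-0.064,0.166,0,0,0.001,-0.265,-0.077,0.183,0,0,0.001,-0.286,-0.091,0.199,0,0]'; python3 plan.py peg 72 -147 -150 -153 -156 -159 -162 -165 -168 -171 -174 -177 -180;python3 - <<'E'
from h import *
c=onz('top',(290+322.5/4-.5,130+325.5/4-.5),100)[:2]-[523.5,-123]; print(np.hypot(*c),np.degrees(np.arctan2(c[1],c[0])))
E
```

```text
time_s: 7.82
eef_pos: [425.4, -194.7, 72.5]
ee_rot: [0.22, 0.672, 0.218, -0.672]
force: [1.3, -2.3, -1.1]
grip_width: 0.401
7.8167 [ 425.4 -194.7   72.5] [ 1.3 -2.3 -1.1] 0.4011527672861696 j [-39.  21. 106.  -0.  53.  15.]
-147 [0.002, -0.027, -0.003, 0.017, 0.0, -0.001]
-150 [0.002, -0.052, -0.005, 0.034, 0.0, -0.001]
-153 [0.002, -0.077, -0.008, 0.051, 0.0, -0.001]
-156 [0.002, -0.102, -0.013, 0.067, 0.0, -0.001]
-159 [0.002, -0.127, -0.019, 0.084, 0.0, -0.001]
-162 [0.001, -0.151, -0.026, 0.101, 0.0, -0.001]
-165 [0.001, -0.175, -0.035, 0.117, 0.0, -0.001]
-168 [0.001, -0.198, -0.044, 0.134, 0.0, -0.001]
-171 [0.001, -0.221, -0.055, 0.151, 0.0, -0.001]
-174 [0.001, -0.243, -0.067, 0.167, -0.0, -0.001]
-177 [0.001, -0.265, -0.081, 0.184, -0.0, -0.001]
-180 [0.001, -0.286, -0.095, 0.201, -0.0, -0.001]
62.61063522543399 -60.687115102905025
```

```bash
python3 -m pendant '[0.002,-0.027,-0.003,0.017,0,0,0.002,-0.052,-0.005,0.034,0,0,0.002,-0.077,-0.008,0.051,0,0,0.002,-0.102,-0.013,0.067,0,0,0.002,-0.127,-0.019,0.084,0,0,0.001,-0.151,-0.026,0.101,0,0,0.001,-0.175,-0.035,0.117,0,0,0.001,-0.198,-0.044,0.134,0,0,0.001,-0.221,-0.055,0.151,0,0,0.001,-0.243,-0.067,0.167,0,0,0.001,-0.265,-0.081,0.184,0,0,0.001,-0.286,-0.095,0.201,0,0]'; python3 plan.py peg 72 -182 -184 -186 -188 -190 -192 -194 -196 -197 -198 -199
python3 - <<'E'
from h import *
for n,(a,b,c,d) in(('scene',(165,265,215,355)),('top',(130,270,290,440))):
    i=optics.capture(n)[a:b,c:d]
    i=np.clip((i.astype(float)/255)**0.6*255,0,255).astype(np.uint8)
    cv2.imwrite(f'pics/{n}8.png',cv2.resize(i[:,:,::-1],None,fx=4,fy=4,interpolation=cv2.INTER_CUBIC))
E
```

```text
time_s: 8.82
eef_pos: [402.9, -123.2, 72.4]
ee_rot: [0.001, 0.708, -0.002, -0.706]
force: [-2.0, -2.0, 0.3]
grip_width: 0.4
8.8167 [ 402.9 -123.2   72.4] [-2.  -2.   0.3] 0.3999612629442295 j [-33.  16. 113.  -0.  50.  57.]
-182 [0.002, -0.018, 0.001, 0.011, -0.001, -0.001]
-184 [0.002, -0.035, 0.001, 0.022, -0.001, -0.001]
-186 [0.001, -0.052, -0.001, 0.033, -0.001, -0.001]
-188 [0.001, -0.068, -0.003, 0.044, -0.001, -0.001]
-190 [0.001, -0.085, -0.006, 0.055, -0.001, -0.001]
-192 [0.001, -0.102, -0.009, 0.067, -0.001, -0.001]
-194 [0.001, -0.118, -0.013, 0.078, -0.001, -0.001]
-196 [0.001, -0.134, -0.017, 0.089, -0.001, -0.001]
-197 [0.001, -0.142, -0.019, 0.094, -0.001, -0.001]
-198 [0.001, -0.151, -0.022, 0.1, -0.001, -0.001]
-199 [0.001, -0.159, -0.025, 0.105, -0.001, -0.001]
```

View pics/scene8.png

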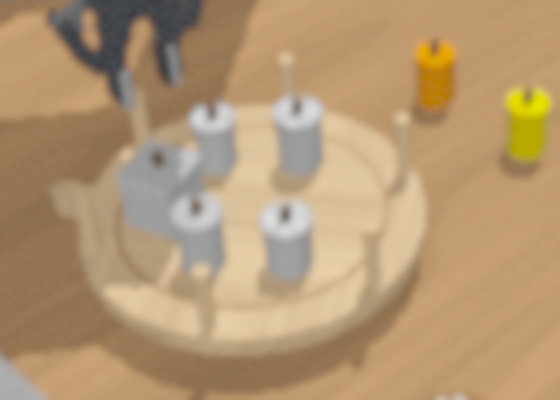

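View pics/top8.png

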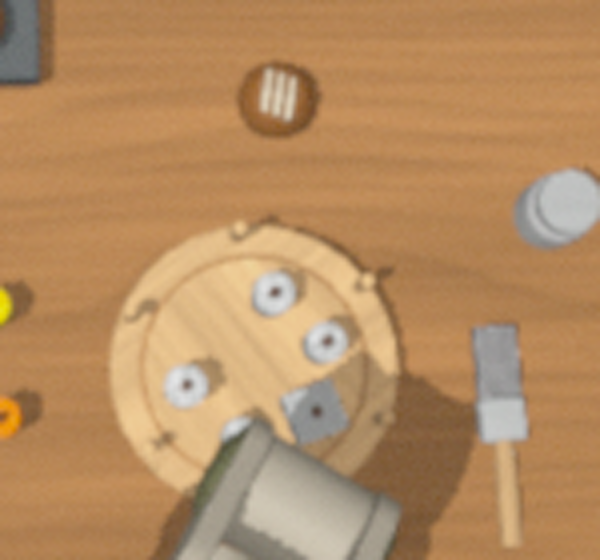

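```bash
python3 -m pendant '[0.002,-0.018,0.001,0.011,0,0,0.002,-0.035,0.001,0.022,0,0,0.001,-0.052,-0.001,0.033,0,0,0.001,-0.068,-0.003,0.044,0,0,0.001,-0.085,-0.006,0.055,0,0,0.001,-0.102,-0.009,0.067,0,0,0.001,-0.118,-0.013,0.078,0,0,0.001,-0.126,-0.015,0.083,0,0,0.001,-0.13,-0.016,0.086,0,0,0.001,-0.13,-0.016,0.086,0,0]'; python3 plan.py peg 72 -196 -197 -198 -199
python3 - <<'E'
from h import *
c=onz('top',(290+316.5/4-.5,130+411.5/4-.5),100)[:2]-[523.5,-123]; print(np.hypot(*c),np.degrees(np.arctan2(c[1],c[0])))
for n,(a,b,c,d) in(('scene',(165,265,215,355)),('top',(130,270,290,440))):
    i=optics.capture(n)[a:b,c:d]
    i=np.clip((i.astype(float)/255)**0.6*255,0,255).astype(np.uint8)
    cv2.imwrite(f'pics/{n}9.png',cv2.resize(i[:,:,::-1],None,fx=4,fy=4,interpolation=cv2.INTER_CUBIC))
E
```

```text
time_s: 9.75
eef_pos: [407.1, -90.3, 72.1]
ee_rot: [-0.093, 0.702, -0.095, -0.7]
force: [-0.7, 0.2, -0.2]
grip_width: 0.397
9.75 [407.1 -90.3  72.1] [-0.7  0.2 -0.2] 0.3968722104325687 j [-29.  16. 114.  -0.  50.  77.]
-196 [0.0, -0.003, 0.0, 0.004, -0.001, -0.001]
-197 [0.0, -0.011, 0.0, 0.01, -0.001, -0.001]
-198 [0.0, -0.019, -0.0, 0.015, -0.001, -0.001]
-199 [0.0, -0.028, -0.001, 0.021, -0.001, -0.001]
63.75293377178039 -132.75624809038953
```

View pics/top9.png

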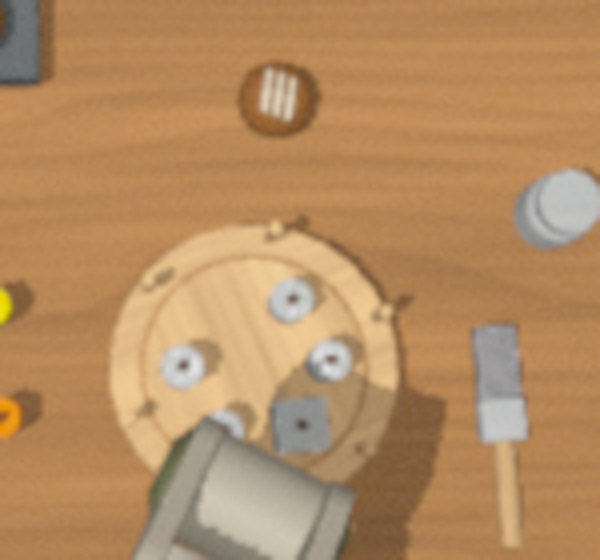

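View pics/scene9.png

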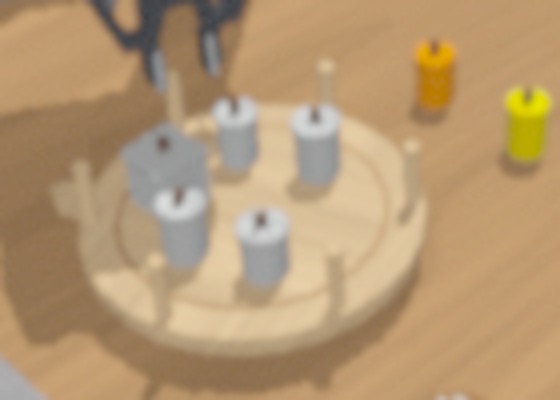

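```bash
python3 -m pendant '[0,-0.008,0,0.006,0,0,0,-0.017,0,0.012,0,0,0,-0.025,0,0.018,0,0,0,-0.028,-0.001,0.02,0,0,0,-0.028,-0.001,0.02,0,0]'; python3 plan.py peg 72 -194 -193; python3 plan.py peg 180 -194;  python3 - <<'E'
from h import *
c=onz('top',(290+301.5/4-.5,130+425.5/4-.5),100)[:2]-[523.5,-123]; print(np.hypot(*c),np.degrees(np.arctan2(c[1],c[0])))
E
```

```text
time_s: 10.27
eef_pos: [409.0, -83.3, 72.0]
ee_rot: [-0.115, 0.698, -0.117, -0.697]
force: [-0.4, -0.8, 0.5]
grip_width: 0.402
10.2667 [409.  -83.3  72. ] [-0.4 -0.8  0.5] 0.401697159663221 j [-28.  16. 114.  -0.  50.  81.]
-194 [-0.0, 0.043, -0.002, -0.027, -0.001, -0.001]
-193 [-0.0, 0.052, -0.003, -0.033, -0.001, -0.001]
10.2667 [409.  -83.3  72. ] [-0.4 -0.8  0.5] 0.401697159663221 j [-28.  16. 114.  -0.  50.  81.]
-194 [-0.432, 0.044, -0.003, -0.027, -0.001, -0.001]
64.38710750808164 -148.6194167834949
```

```bash
python3 -m pendant '[0,0.02,0,0,0,0,0,0.04,0,0,0,0,0,0.04,0,0,0,0,-0.1,0.04,0,0,0,0,-0.2,0.04,0,0,0,0,-0.3,0.04,0,0,0,0,-0.45,0.04,0,0,0,0,-0.45,0.04,0,0,0,0]'; python3 plan.py go 310 80 185 -104
```

```text
time_s: 10.93
eef_pos: [407.8, -93.7, 190.1]
ee_rot: [-0.114, 0.702, -0.118, -0.693]
force: [1.1, 0.2, -0.5]
grip_width: 0.399
10.9333 [407.8 -93.7 190.1] [ 1.1  0.2 -0.5] 0.3989867329492159 j [-29.   5. 106.  -0.  68.  80.]
[0.011, -0.531, 0.596, -0.027, -0.004, -0.001]
```

```bash
python3 -m pendant '[0,-0.14,0.15,0,0,0,0,-0.27,0.3,0,0,0,0,-0.4,0.45,0,0,0,0,-0.53,0.6,0,0,0,0,-0.68,0.6,0,0,0,0,-0.82,0.6,0,0,0,0,-0.96,0.6,0,0,0,0,-0.96,0.6,0,0,0]';  python3 - <<'E'
from h import *
for n,(a,b,c,d) in(('scene',(165,265,215,355)),('top',(150,280,300,430))):
    i=optics.capture(n); cv2.imwrite(f'pics/{n}raw10.png',i[:,:,::-1]); i=i[a:b,c:d]
    cv2.imwrite(f'pics/{n}10.png',cv2.resize(i[:,:,::-1],None,fx=4.5,fy=4.5,interpolation=cv2.INTER_CUBIC))
E
```

```text
time_s: 11.6
eef_pos: [344.0, 186.4, 187.3]
ee_rot: [-0.113, 0.702, -0.116, -0.693]
force: [0.1, 0.1, -0.9]
grip_width: 0.399
```

View pics/top10.png

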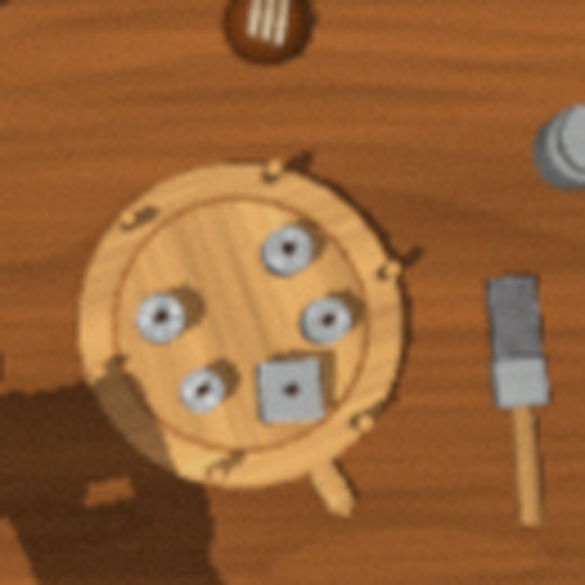

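View pics/scene10.png

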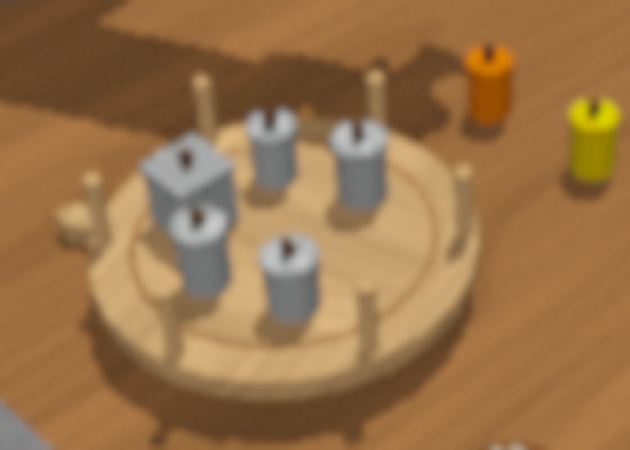

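Run:
```python
from h import *
i=cv2.imread('pics/topraw10.png'); hsv=cv2.cvtColor(i,cv2.COLOR_BGR2HSV)
m=cv2.inRange(hsv,(10,80,180),(25,170,255)); m[:165]=0;m[266:]=0;m[:,:310]=0;m[:,400:]=0
cs,_=cv2.findContours(m,cv2.RETR_EXTERNAL,cv2.CHAIN_APPROX_NONE);C=max(cs,key=cv2.contourArea)
ys,xs=np.nonzero(m)
# rim: disc circle without shadow/tongue, fit with soft loss
W=np.array([onz('top',p,40)[:2] for p in C[:,0]])
from scipy.optimize import least_squares
g=least_squares(lambda v:np.hypot(*(W-v[:2]).T)-v[2],[522,-123,128],loss='cauchy',f_scale=1.5).x; print('disc',g)
c=lambda x,y:(300+(x+.5)/4.5-.5,150+(y+.5)/4.5-.5)
P=np.array([onz('top',(x,y),18)[:2] for x,y in zip(xs,ys)])
for ax in (g[:2],np.array([523.5,-123]),np.array([525.,-124])):
    v=P-ax; r=np.hypot(*v.T); s=(r>138)&(r<180)&(v@[-.87,-.48]>130)
    ta=np.degrees(np.arctan2(v[s,1],v[s,0]).mean())
    pa=P[s].mean(0)
    for z,p in((100,(291,389)),):
        k=tri([('top',c(*p)),('scene',(215+(186.5)/4.5-.5,165+(158.5)/4.5-.5))]); k2=onz('top',c(*p),98)
        for kk in(k,k2):
            w=kk[:2]-ax; t=np.radians(ta); print(ax.round(1),s.sum(),'tongue',ta.round(1),'knob',kk.round(1),'along',(w@[np.cos(t),np.sin(t)]).round(1),'lat',(-w[0]*np.sin(t)+w[1]*np.cos(t)).round(1))
# tongue direction from pixels alone
Q=P[s]; u=np.linalg.svd(Q-Q.mean(0))[2][0]; print('tongue pca',np.degrees(np.arctan2(u[1],u[0])),Q.mean(0))
```

```text
disc [ 521.83256298 -121.99881402  126.40602115]Traceback (most recent call last):
  File "<stdin>", line 11, in <module>
  File "h.py", line 9, in onz
    e,d=ray(n,p); return e+d*(z-e[2])/d[2]
        ~~~^^^^^
  File "h.py", line 7, in ray
    K,e,M=cam(n); d=np.linalg.inv(K)@[p[0],p[1],1]; return e,M@np.array([d[0],-d[1],-d[2]])
          ~~~^^^
  File "h.py", line 5, in cam
    c=optics.camera_info(n); q=c['rotation']; return c['camera_matrix'],c['eye'],R.from_quat([q[1],q[2],q[3],q[0]]).as_matrix()
ValueError: time passes only in moves, steps and waits
```

```bash
sed -i 's/^def cam/import functools\n@functools.lru_cache\ndef cam/' h.py
python3 - <<'E'
from h import *
i=cv2.imread('pics/topraw10.png'); hsv=cv2.cvtColor(i,cv2.COLOR_BGR2HSV)
m=cv2.inRange(hsv,(10,80,180),(25,170,255)); m[:165]=0;m[266:]=0;m[:,:310]=0;m[:,400:]=0
ys,xs=np.nonzero(m); k=ys>235; xs=xs[k];ys=ys[k]
c=lambda x,y:(300+(x+.5)/4.5-.5,150+(y+.5)/4.5-.5)
P=np.array([onz('top',(x,y),18)[:2] for x,y in zip(xs,ys)])
for ax in (np.array([521.8,-122.]),np.array([523.5,-123]),np.array([525.,-124])):
    v=P-ax; r=np.hypot(*v.T); s=(r>138)&(r<180)&(v@[-.87,-.48]>130)
    ta=np.degrees(np.arctan2(v[s,1],v[s,0]).mean())
    k=tri([('top',c(291,389)),('scene',(215+(186.5)/4.5-.5,165+(158.5)/4.5-.5))]); k2=onz('top',c(291,389),98)
    for kk in(k,k2):
            w=kk[:2]-ax; t=np.radians(ta); print(ax.round(1),s.sum(),'tongue',ta.round(1),'knob',kk.round(1),'along',(w@[np.cos(t),np.sin(t)]).round(1),'lat',(-w[0]*np.sin(t)+w[1]*np.cos(t)).round(1))
Q=P[s]; u=np.linalg.svd(Q-Q.mean(0))[2][0]; print('tongue pca',np.degrees(np.arctan2(u[1],u[0])),Q.mean(0))
E
```

```text
[ 521.8 -122. ] 45 tongue -151.6 knob [ 469.  -153.8   93.7] along 61.6 lat 2.9
[ 521.8 -122. ] 45 tongue -151.6 knob [ 468.  -154.7   98. ] along 62.9 lat 3.2
[ 523.5 -123. ] 47 tongue -152.3 knob [ 469.  -153.8   93.7] along 62.6 lat 1.9
[ 523.5 -123. ] 47 tongue -152.3 knob [ 468.  -154.7   98. ] along 63.9 lat 2.2
[ 525. -124.] 48 tongue -152.9 knob [ 469.  -153.8   93.7] along 63.4 lat 1.0
[ 525. -124.] 48 tongue -152.9 knob [ 468.  -154.7   98. ] along 64.7 lat 1.3
tongue pca -151.02406541605842 [ 387.38120499 -194.49777188]
```

The caddy knob is 1–3 mm off the tongue's line and about 62 mm out, so it's well inside the limits. The arm is clear, so I'm handing in.

```bash
python3 -m pendant '[0,0,0,0,0,0,0,0,0,0,0,0,0,0,0,0,0,0]'
python3 - <<'E'
from rig import workorder
print(workorder.finish_job())
E
```

```text
time_s: 11.95
eef_pos: [343.6, 181.8, 186.9]
ee_rot: [-0.114, 0.702, -0.118, -0.694]
force: [-0.3, 0.3, -0.2]
grip_width: 0.4
the job is handed in; nothing more can be done
None
```

I turned the stand about 180° clockwise until the square caddy stood at the front over the tongue, then backed the fingers off, lifted clear and handed the job in at about 12 s. I did this with the part-open fingers set either side of one rim peg, following its arc.

**Position:** the last pictures put the caddy's knob 62–65 mm out from the axis on the tongue's side and 1–3 mm off the tongue's centre line. The limits are more than 45 mm out and within 15 mm to either side. The knob's height came out at 94 mm from two views, where the text gives 100 mm at its top.

**Other things:** the caddy and all four canisters looked upright on the turntable. The roll, brush and dredger looked undisturbed by eye, but I did not measure them. The loaf and bowl were out of the last close-up, and the arm never went low near them.

**At rest:** I did not measure the turntable's speed. Only one picture was taken after letting go, and nothing was touching it.

**Disagreements:**
- **Turning axis:** my estimates differed by about 5 mm, from (521, -122) to (526, -124). That changes the sideways result by only about 2 mm.
- **Fingertips:** they looked about 15–20 mm higher in the picture than I had computed. I went lower by steps, and the push worked with only a few newtons on the tool at the readings.

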